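# Work a mast tube past the stop post into its bay

### The arm

A 6-joint arm with a two-finger parallel gripper is mounted at the origin on the work surface. World frame = base frame: x ahead of the robot, y to its left, z up, the work surface at z = 0. Lengths are in mm, angles in rad, forces in N, time in s.
With the tool pointing down it reaches from about 275 to 825 mm from the base axis. Payload 5.2 kg.
Tool frame: the origin (TCP) lies at the very end of the fingers, on their centre line; the grasp point (between the pads) lies 19 mm behind it; z points along the fingers, y is the line along which they close (so a half turn about z gives the same grasp; the last joint's range is limited). The gripper opens to 93 mm and grips with 3 to 60 N. Pads are 15 mm wide; open, the fingers measure 128 mm over their backs; the gripper's body (75 mm by 188 mm) begins 65 mm behind the grasp point.
Start: joints at [0.922, 0.259, 1.535, -0, 1.348, -0.203], TCP at [237.129, 496.261, 218.653] pointing down, gripper open.
Joint ranges: [-3.14, 3.14], [-0.91, 2.08], [0.19, 2.58], [-1.22, 4.36], [0.22, 2.71], [-3.12, 3.12]. Speed limits (rad/s): [2.57, 2.57, 3.14, 3.14, 3.14, 3.14].

### API

Orientations are given as [roll, pitch, yaw] about the fixed x, y, z axes, in that order (R = Rz(yaw) Ry(pitch) Rx(roll)).
In Python, from bench import robot gives the robot as it stands. The module is installed in compiled form; this text tells all that it offers. Calls block until the motion is done:
- robot.move_ptp(position, orientation): joint-space move of the TCP to a pose.
- robot.move_linear(position, ori=None, speed=150, f_stop=None): straight line of the TCP; ori=None keeps the orientation; speed is the mean speed in mm/s. With f_stop (N) it stops when the force on the tool has changed by that much, and returns True; else False.
- robot.move_j(angles): joint-space move.
- robot.move_gripper(opening): opening from 0.0 (shut) to 1.0 (fully open); the grip force is fixed at half the most; returns when the fingers have stopped.
- robot.sleep(seconds).
- robot.inverse_kinematics(position, orientation): joint angles nearest the present ones, or None.
- robot.get_image(name): name is "scene" or "top" or "wrist"; returns a dict with "img" (400x640x3 uint8, blue, green, red), "fovy" (degrees; the focal length in pixels is half the picture's height over the tangent of half this angle, whatever the lens; pixels are square), "cx", "cy" (the principal point, pixels), "eye" and "orientation" of the camera in the world. Camera axes: x right, y down, z forward; pixel columns grow to the right and rows downward; lengths in mm; the calibration is good to about 2 mm. A picture is of the moment at which its call begins. There is no depth.
A pose or a line that the arm cannot do raises robot.MotionError and nothing moves.
- robot.hand_in(): hands the job in; it is judged then, once.
Readings, each from a call of its own:
- robot.current_t(): time.
- robot.current_qpos(): joint angles.
- robot.current_joint_vel(): joint speeds.
- robot.current_joint_efforts(): joint torques, N m.
- robot.current_tcp_pos(): TCP position.
- robot.current_eef_rot(): TCP orientation.
- robot.current_contact_force(): force on the tool from outside, world axes, zero at the start.
- robot.current_ft_torque(): the same for the moment, N m.
- robot.current_gripper_width(): opening from 0.0 (shut) to 1.0 (fully open).
- robot.current_finger_force(): force on a finger pad.
Only numpy, scipy, OpenCV 4.12 (cv2) and the standard library are available. Lean on these libraries where they do the work, as an engineer would, in place of code of your own. Each camera call takes 0.05 s, during which the arm holds its last target. There are 200 camera calls.

### The job

Push the length of square mast tube into the timber bay, angling it past the steel post that stands in front of the mouth: push one end, then the other, until the tube lies inside the bay, flat along the back board over its whole length. Keep it lying on the table all the time, never lifted or tipped, leave the cup, the screwdriver and the handheld radio where they are, and finish with your hand clear.

Things in the scene. Friction and masses are not known exactly. Their poses are not given: they have to be found in the camera images.
- tube: Loose length of square aluminium mast tube, 260 mm long, 26 mm wide and 26 mm high, 0.15 to 0.35 kg, lying flat on the table in front of the bay. Its origin is the centre of its underside; its own y axis runs along its length, z up.
- rack: Fixed timber bay, no floor: back board and two end boards, 40 mm high, 22 thick, open in front. Origin: middle of the back board's inner face, at table height; x points out through the back board, y along it. End boards' inner faces at y = -145 and +145 mm; they reach forward to x = -90 mm. Seated, the tube's origin is at x = -13 mm, tube parallel to y.
- post: Fixed round steel post, 24 mm thick, 55 mm high; origin at its foot. It stands at x = -150 mm, y = +114 or -114 mm of the rack; the other place has only a flat cap that obstructs nothing. The tube starts on the robot's side of it, its straight way in blocked; turned 30 to 45 degrees, the end away from the post leading, it goes in.
- cup: Loose paper-white cup, 80 mm across and 95 mm high, bystander, origin at the centre of its underside.
- screwdriver: Loose screwdriver lying on the table to one side, bystander.
- handheld: Loose handheld radio standing upright at one side of the bay, 36 by 58 mm and 180 mm high with its aerial, bystander, origin at the centre of its underside.

How it is judged:
By the outcome, as a careful person would: the job done as asked, in the order asked, and still so for the second after the job is handed in, with the robot touching nothing.
It also fails if it takes over 67 s, if anything falls off the work surface, if the arm or the gripper's body presses on something with over 40 N, if the wrist force passes 120 N, or if a joint passes its speed limit or range.

## Working session

There is one attempt and no reset: what is moved stays moved. The work goes in short steps, each a Python script; the robot and the scene stay as the last script left them, time stands still between calls to the robot, and variables do not carry over. Pictures are saved under pics/ and viewed, at most 10 in all, crops included, and the job is handed in when it is done.

```bash
mkdir -p pics
python3 - <<'E'
from bench import robot
import cv2,pickle
for n in("top","scene"):
    d=robot.get_image(n);cv2.imwrite(f"pics/{n}0.png",d["img"]);pickle.dump(d,open(n+"0.pkl","wb"))
    print(n,d["fovy"],d["cx"],d["cy"],d["eye"],d["orientation"])
print(robot.current_t(),robot.current_eef_rot())
E
```

```text
top 46.619291599509715 321.91783491058794 202.5664217763014 [ 445.74458676    4.76642414 1390.21105959] [-3.06674896  0.00635509 -1.54370163]
scene 42.05216276019708 318.9048903257077 200.37001446819698 [1239.89632881  249.8424273  1065.71234725] [-2.52557765 -0.00483549  1.93099087]
0.1 [-3.14006375e+00 -3.23154212e-04  2.69578793e+00]
```

View pics/top0.png

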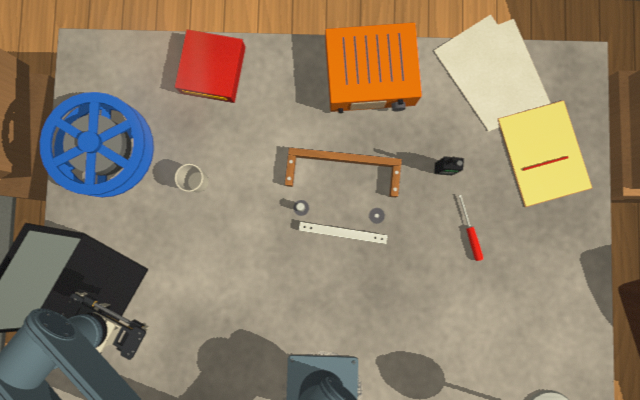

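View pics/scene0.png

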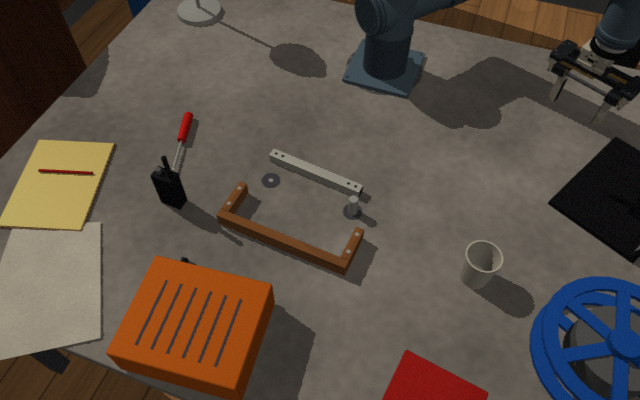

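The top view shows the tube from about (299,226) to (387,239), the bay with its back board around (345,157), the post at (301,207) and the flat cap at (377,215). The scene view confirms that the post is the left one (+y). Next I measure them.

```bash
cat > h.py <<'E'
import numpy as np,cv2,pickle
from scipy.spatial.transform import Rotation as R
def cast(d,px,z):
    px=np.atleast_2d(np.asarray(px,float)); f=200/np.tan(np.radians(d["fovy"])/2)
    r=np.c_[(px[:,0]-d["cx"])/f,(px[:,1]-d["cy"])/f,np.ones(len(px))]
    r=R.from_euler("xyz",d["orientation"]).apply(r); e=np.array(d["eye"])
    return (e+r*((z-e[2])/r[:,2])[:,None])[:,:2]
def blob(m,box):
    k=np.zeros_like(m);x0,y0,x1,y1=box;k[y0:y1,x0:x1]=m[y0:y1,x0:x1]
    c=max(cv2.findContours(k,cv2.RETR_EXTERNAL,cv2.CHAIN_APPROX_NONE)[0],key=cv2.contourArea)
    return c[:,0,:].astype(np.float32)
def tube(d,box):
    g=d["img"]; h=cv2.cvtColor(g,cv2.COLOR_BGR2HSV)
    m=((h[...,2]>165)&(h[...,1]<70)).astype(np.uint8)*255
    c=blob(m,box); w=cast(d,c,26).astype(np.float32)
    return cv2.minAreaRect(w)
E
python3 - <<'E'
from h import *
for n,tb,rb in(("top",(285,218,400,250),(275,140,410,205)),("scene",(260,140,368,196),(205,170,375,280))):
    d=pickle.load(open(n+"0.pkl","rb"));print(n)
    r=tube(d,tb);print("tube",r,cv2.boxPoints(r).round(1).tolist())
    h=cv2.cvtColor(d["img"],cv2.COLOR_BGR2HSV)
    m=((h[...,0]<20)&(h[...,1]>110)&(h[...,2]>60)).astype(np.uint8)*255
    c=blob(m,rb);r=cv2.minAreaRect(cast(d,c,40).astype(np.float32));print("rack",r,cv2.boxPoints(r).round(1).tolist())
    if n=="top":
        print("back/outer pts z40",cast(d,[[290,149],[400,158],[286,186],[398,196]],40).round(1).tolist())
        print("post top",cast(d,[301,207],55),"cap",cast(d,[377,215],1))
        crop=d["img"][130:260,265:485]
        cv2.imwrite("pics/crop.png",cv2.resize(crop,None,fx=3.6,fy=3.6,interpolation=cv2.INTER_CUBIC))
E
```

```text
top
tube ((460.3699951171875, -47.62870788574219), (260.6302795410156, 27.844465255737305), 82.82424926757812) [[430.29998779296875, -175.1999969482422], [457.8999938964844, -178.6999969482422], [490.5, 79.9000015258789], [462.79998779296875, 83.4000015258789]]
rack ((638.9114379882812, -42.924041748046875), (333.6833801269531, 113.6093521118164), 85.58792877197266) [[569.4000244140625, -204.89999389648438], [682.7000122070312, -213.60000610351562], [708.4000244140625, 119.0999984741211], [595.0999755859375, 127.80000305175781]]
back/outer pts z40 [[702.3, 114.3], [683.9, -209.5], [592.5, 122.5], [571.8, -205.3]]
post top [[531.17887984  75.90812127]] cap [[ 516.72072789 -149.40387092]]
sceneTraceback (most recent call last):
  File "<stdin>", line 4, in <module>
  File "h.py", line 15, in tube
    c=blob(m,box); w=cast(d,c,26).astype(np.float32)
  File "h.py", line 10, in blob
    c=max(cv2.findContours(k,cv2.RETR_EXTERNAL,cv2.CHAIN_APPROX_NONE)[0],key=cv2.contourArea)
ValueError: max() iterable argument is empty
```

View pics/crop.png

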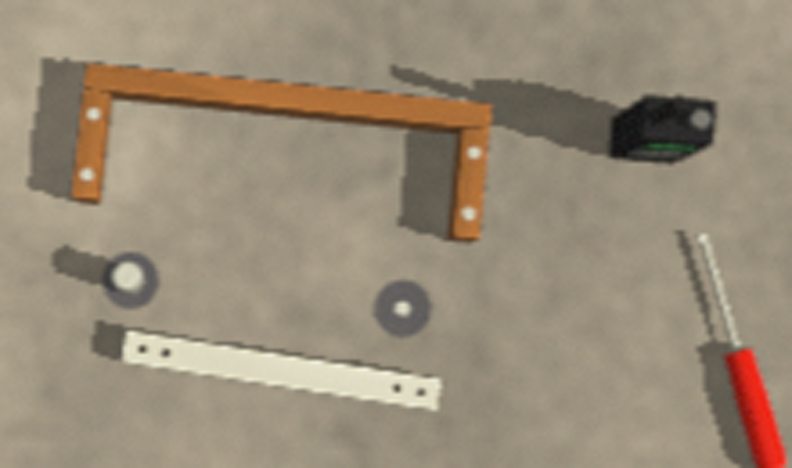

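The measured sizes match what was given: tube 260×28, bay 334×113, and the post and cap within 4 mm of where they should be relative to the rack. I'll push with the open fingers as a two-point pusher. First the right end swings forward to about 38°.

```bash
cat >> h.py <<'E'
PHI=np.arctan2(-25.7,332.7); O=np.array([673.6,-46.0])
RW=np.array([[np.cos(PHI),-np.sin(PHI)],[np.sin(PHI),np.cos(PHI)]])
toW=lambda p: O+RW@np.asarray(p,float)
toR=lambda p: RW.T@(np.asarray(p,float)-O)
def ax(th): return np.array([np.sin(th),-np.cos(th)]),np.array([np.cos(th),np.sin(th)])  # leading dir a, push normal n
def pose(robot,p,th,z):
    """world TCP pose for rack point p, tool x along rack angle th (or opposite, by least wrist turn)"""
    w=toW(p); best=None
    for k in (0,np.pi,-np.pi):
        y=(PHI+th+k+np.pi)%(2*np.pi)-np.pi
        q=robot.inverse_kinematics([*w,z],[np.pi,0,y])
        if q is not None and (best is None or abs(q[5])<best[0]): best=(abs(q[5]),y)
    return [float(w[0]),float(w[1]),z],[np.pi,0,float(best[1])]
def look(robot,name,box=(265,130,415,300)):
    d=robot.get_image("top"); pickle.dump(d,open(name+".pkl","wb"))
    cv2.imwrite(f"pics/{name}.png",d["img"])
    g=d["img"]; h=cv2.cvtColor(g,cv2.COLOR_BGR2HSV)
    m=((h[...,2]>165)&(h[...,1]<70)).astype(np.uint8)*255
    r=cv2.minAreaRect(cast(d,blob(m,box),26).astype(np.float32))
    b=cv2.boxPoints(r); e=b[1]-b[0] if np.linalg.norm(b[1]-b[0])>100 else b[2]-b[1]
    e=e*np.sign(e[1]); th=np.arctan2(-e[0],e[1])-PHI
    C=toR(r[0]); print(name,"C",C.round(1),"th",np.degrees(th).round(2),"size",np.round(r[1],1),"t",robot.current_t())
    return C,th
E
cat > p1.py <<'E'
from h import *
from bench import robot
C,th=toR([460.4,-47.6]),-(np.radians(90-82.824))-PHI
print(C,np.degrees(th))
a,n=ax(th); icr=C-80*a
g=lambda th,off=0: (lambda a,n: icr+142*a-(13+8+off)*n)(*ax(th))
Z=7.
p,o=pose(robot,g(th,25),th,120.); robot.move_ptp(p,o)
p[2]=Z; robot.move_linear(p,o,speed=120)
for t in np.linspace(th,np.radians(38),7):
    p,o=pose(robot,g(t),t,Z); robot.move_linear(p,o,speed=70)
print(robot.current_contact_force(),robot.current_t())
p,o=pose(robot,g(t,20),t,Z); robot.move_linear(p,o)
p[2]=120.; robot.move_linear(p,o)
p,o=pose(robot,[-300,140],t,150.); robot.move_ptp(p,o)
look(robot,"a1")
E
python3 p1.py
```

```text
[-212.44351593  -18.01534172] -2.75885801529274
[-0.0615152  -0.01578491  0.37620205] 6.3
a1 C [-88.7  98.7] th 5.88 size [341.8 256.6] t 8.5583
```

View pics/a1.png

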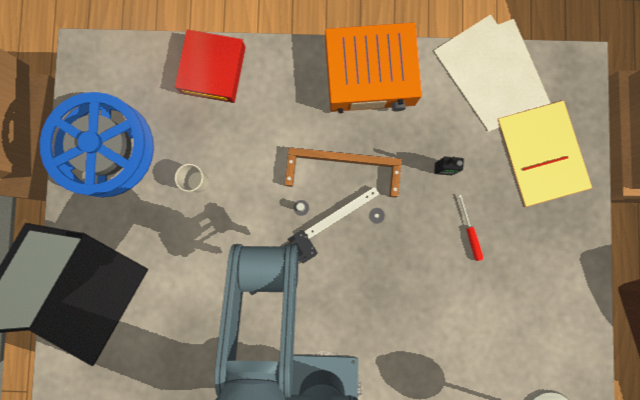

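The tube turned cleanly and now runs from about (308,235) to (377,191), with the right end leading into the bay mouth. The hand hides its rear end, so I'll tighten the mask and step aside.

```bash
python3 - <<'E'
from h import *
d=pickle.load(open("a1.pkl","rb"));g=d["img"];h=cv2.cvtColor(g,cv2.COLOR_BGR2HSV)
print(h[213,342],h[205,355],h[205,335],h[160,250]); print(h[230,342])
E
sed -i 's/h\[...,2\]>165)&(h\[...,1\]<70/h[...,2]>190)\&(h[...,1]<50/' h.py
sed -i 's/box=(265,130,415,300)/box=(306,150,392,250)/' h.py
python3 - <<'E'
from h import *
from bench import robot
p,o=pose(robot,[-330,190],np.radians(-52),150.); robot.move_ptp(p,o)
look(robot,"a2")
E
```

```text
[ 25  28 229] [ 25  28 229] [ 22  46 100] [ 21  49 183]
[ 19  46 160]
a2 C [-155.4   -5.6] th 38.31 size [ 26.7 253.1] t 9.9
```

```bash
cat > p2.py <<'E'
from h import *
from bench import robot
Z=7.; th=np.radians(38.3); a,n=ax(th); C=np.array([-155.4,-5.6])+126.5*a-130*a
D=np.array([-14,-134.5])-(C+130*a); print("C",C,"need n",D@n,"a",D@a)
# lateral push, two fingers about the centre
p,o=pose(robot,C-46*n,th,100.); robot.move_ptp(p,o)
p[2]=Z; robot.move_linear(p,o,speed=120)
C=C+(D@n)*n
p,o=pose(robot,C-21*n,th,Z); robot.move_linear(p,o,speed=60,f_stop=10)
p,o=pose(robot,C-41*n,th,Z); robot.move_linear(p,o)
p[2]=100.; robot.move_linear(p,o)
# axial push, shut fingers flat on the rear end face
robot.move_gripper(0.0)
ta=th-np.pi/2
p,o=pose(robot,C-165*a,ta,100.); robot.move_ptp(p,o)
p[2]=Z; robot.move_linear(p,o,speed=120)
p,o=pose(robot,C+(D@a-138)*a,ta,Z); print("stop",robot.move_linear(p,o,speed=60,f_stop=8),robot.current_contact_force())
p,o=pose(robot,C-165*a,ta,Z); robot.move_linear(p,o)
p[2]=120.; robot.move_linear(p,o)
p,o=pose(robot,[-330,190],ta,150.); robot.move_ptp(p,o)
look(robot,"b1")
E
python3 p2.py
```

```text
C [-157.56922661   -2.8532827 ] need n 31.077861594984395 a 62.29442925754721
stop False [-0.13953876 -0.85432497  0.48182285]
b1 C [-95.4 -30.2] th 38.24 size [ 25.6 257.6] t 21.3583
```

View pics/b1.png

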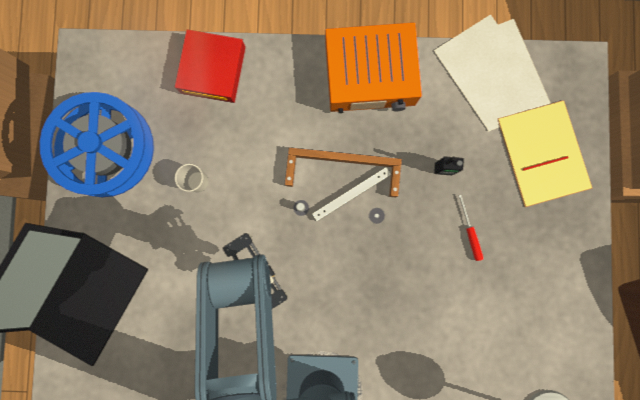

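The tube is where planned, running from about (316,215) to (388,173), inside the right of the post with roughly 9 mm of swing clearance. Next I swing the rear end in.

```bash
cat > p3.py <<'E'
from h import *
from bench import robot
Z=7.; th0=np.radians(38.2); ey=-132.6
def g(t,off=0,dx=0):
    a,n=ax(t); e=np.array([-(13*np.cos(t)+4.5)+dx,ey]); return e-150*a-(21+off)*n
robot.move_gripper(1.0)
p,o=pose(robot,g(th0,25),th0,110.); robot.move_ptp(p,o)
p[2]=Z; robot.move_linear(p,o,speed=120)
st=False
for t in np.linspace(th0,0,8):
    p,o=pose(robot,g(t),t,Z); st=robot.move_linear(p,o,speed=70,f_stop=15)
    if st: print("stopped at",np.degrees(t),robot.current_contact_force()); break
if not st:
    p,o=pose(robot,g(0,0,12),0,Z); print("seat",robot.move_linear(p,o,speed=30,f_stop=12),robot.current_contact_force(),toR(robot.current_tcp_pos()[:2]))
a,n=ax(t); w=toW(toR(robot.current_tcp_pos()[:2])-30*n); o=robot.current_eef_rot()
robot.move_linear([*w,Z]); robot.move_linear([*w,120.])
p,o=pose(robot,[-330,100],0,150.); robot.move_ptp(p,o)
look(robot,"c1")
E
python3 p3.py
```

```text
seat True [0.69126111 0.58321933 0.45200165] [-32.89295155  17.49549031]
c1 C [-12.4  -9.2] th -0.01 size [244.8  24.9] t 30.6833
```

```bash
python3 -c "
import cv2
a=cv2.imread('pics/c1.png')[130:260,265:485];cv2.imwrite('pics/c1c.png',cv2.resize(a,None,fx=3.6,fy=3.6,interpolation=2))"
```

```text
(no output)
```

View pics/c1c.png

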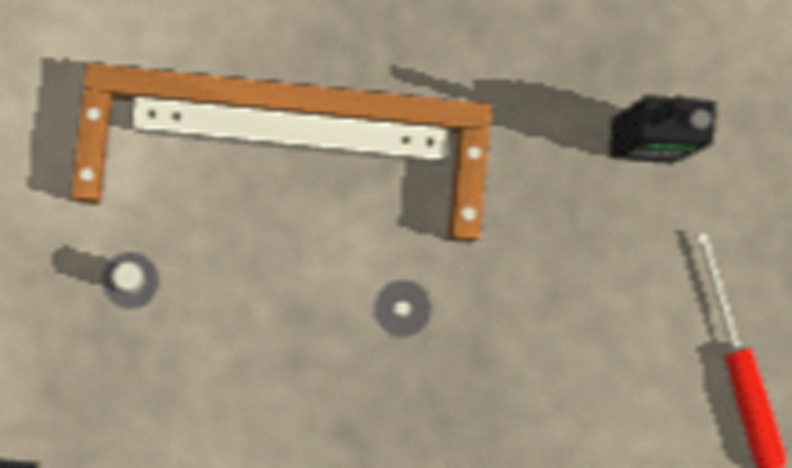

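The tube lies along the back board, and the view shows no gap. I'll press each end lightly to confirm it is seated.

Run:
```python
from h import *
from bench import robot
robot.move_gripper(0.0)
for y in (90.,-105.):
    p,o=pose(robot,[-65,y],0,110.); robot.move_ptp(p,o)
    p[2]=7.; robot.move_linear(p,o,speed=150)
    p,o=pose(robot,[-25,y],0,7.); s=robot.move_linear(p,o,speed=40,f_stop=12)
    print(y,s,toR(robot.current_tcp_pos()[:2]))
    p,o=pose(robot,[-65,y],0,7.); robot.move_linear(p,o)
    p[2]=110.; robot.move_linear(p,o)
p,o=pose(robot,[-330,100],0,150.); robot.move_ptp(p,o)
look(robot,"d1")
d=robot.get_image("scene"); cv2.imwrite("pics/d1s.png",d["img"])
```

```text
90.0 True [-32.94888789  89.96476031]
-105.0 True [ -32.54779602 -104.88888657]
d1 C [-12.4  -9.1] th -0.01 size [245.1  24.9] t 40.9417
```

View pics/d1s.png

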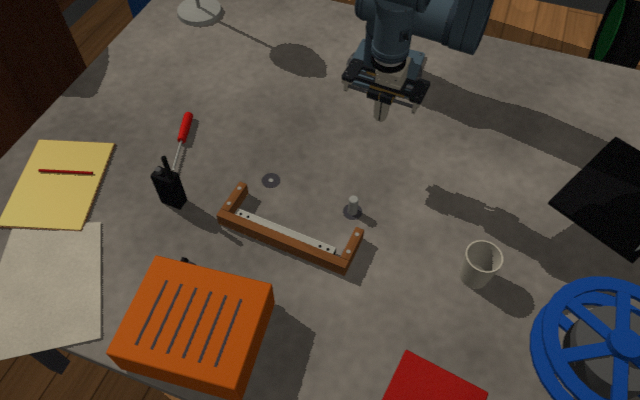

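The tube is seated from about (240,213) to (337,252), and both ends touched the board within 0.4 mm of each other. The cup, screwdriver and radio look unmoved, and the hand is clear.

```bash
python3 -c "
from bench import robot
print(robot.hand_in())"
```

```text
the job is handed in; nothing more can be done
None
```

The tube lies flat along the back board inside the bay, the cup, screwdriver and radio look unmoved, the hand is clear, and I handed the job in at about 41 s of the allowed 67 s.

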